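Free the lid of the solvent filter

TASK

Loosen the wing nut of the wide, squat solvent filter about a quarter turn anticlockwise while its bolt still stands upright in the slotted lug. Then swing that bolt outward, clear of the lug, and leave it hanging out and at rest; leave the wing nut of the tall, slim trap as it is.

Things in the scene. Friction and masses are not known exactly. Their poses are not given: they have to be found in the camera images.
- filter: Wide, squat steel pot, 120 mm across, fixed to the bench; its flat 136 mm lid's top is 102 mm up. Origin: centre of its underside; z up; x points to its swing bolt, the way the bolt swings. Bolt: 8 mm thick, upright at x 88 mm, y 0; pivot parallel to y at z 45 mm, tip at z 150 mm. Lid knob: x -24 mm, 22 mm wide, top z 124 mm. Slotted lug: x to 103 mm, y +-17 mm, top z 105 mm at its lip.
- filter_wings (a point): Middle of the brass wing nut, on the bolt's axis, 131 mm above the bench when tight. The wings are a flat upright bar along the point's x: 50 mm long, 10 mm thick (along y), 10 mm below to 14 mm above this point; grip them across the 10 mm. z runs up the bolt. Under them is a round collar, 22 mm wide and 8 mm high, its underside 29 mm below this point, held behind the lug's lip when tight.
- filter_nut (a joint): Turn of the filter's wing nut, rad: 0 tight, growing anticlockwise seen from above, stop at 1.57. Wings lie along the filter's x at 0, along its y at 1.57. Steep quick thread: it rises 4.5 mm per rad, so rise with it while turning; from about 1.1 rad the collar clears the 2.5 mm lip and the bolt can swing. Turning takes about 0.05 N m; it stays where it is left.
- filter_bolt (a joint): Swing of the filter's bolt, rad: 0 upright in the slot, growing outward along the filter's x, 1.57 level, stop at 1.75. Light pivot with a little friction: below about 0.1 rad it stays where it is left, past about 0.25 it falls outward to the stop by itself. A push of about 1 N does it, e.g. shut fingers against the lid side of the wings.
- trap_nut (a joint): Turn, rad, of the like brass wing nut on the tall, slim steel trap (72 mm across, lid top 150 mm and bolt tip 198 mm above the bench): 0 tight. To be left as it is.
There are look-alikes about, which are no part of the job. Leave any green or purple look-alike of the part that bears trap_nut alone.

How it is judged:
By the outcome, as a careful person would: the job done as asked, in the order asked, and still so for the second after the job is handed in, with the robot touching nothing.
It also fails if it takes over 45 s, if anything falls off the work surface, if the arm or the gripper's body presses on something with over 40 N, if the wrist force passes 120 N, or if a joint passes its speed limit or range.

ROBOT

A 7-joint arm with a two-finger parallel gripper is mounted at the origin on the work surface. World frame = base frame: x ahead of the robot, y to its left, z up, the work surface at z = 0. Lengths are in m, angles in rad, forces in N, time in s.
With the tool pointing down it reaches from about 0.4 to 0.85 m from the base axis. Payload 4.5 kg.
Tool frame: the origin (TCP) lies on the centre line of the jaws, within the pads' length; the fingertips stand 11 mm ahead of it and the grasp point (between the pads) lies 8 mm behind it; z points along the fingers, y is the direction in which the jaws open and shut (so a half turn about z gives the same grasp; the last joint's range is limited). The gripper opens to 88 mm and grips with 3 to 60 N. Pads are 18 mm wide; open, the fingers measure 123 mm over their backs; the gripper's body (75 mm by 187 mm) begins 45 mm behind the grasp point.
Start: joints at [1.176, 0.689, -0.195, 1.565, 0.157, 0.902, -0.215], TCP at [0.26, -0.568, 0.25] pointing down, gripper open.
Joint ranges: [-3.01, 3.01], [-0.46, 2.08], [-1.47, 1.51], [0.13, 2.56], [-1, 4.14], [0.04, 2.09], [-2.66, 2.66]. Speed limits (rad/s): [2.57, 2.57, 3.14, 3.14, 3.14, 3.14, 3.14].

INTERFACE

Orientations are given as a unit quaternion [x, y, z, w].
In Python, from plant import r, snapshot gives the robot as it stands.
- The arm moves only by the tool drive_tool, never from a script. Its argument "commands" is a list of rows, each an object of numbers: "wx", "wy", "wz": the turn, a rotation vector about the tool's x, y, z in rad; "dx", "dy", "dz": the shift along the tool's x, y, z in m; "claw": the opening, from 0 (shut) to 1 (fully open). A call has 1 to 12 rows; each row shifts and turns the commanded pose from where the row before left it, along the tool's axes as they then stand; what a row does not reach is not made up. A row lasts 1/10 s, in which the tool goes at most 50 mm and 8.59 degrees, less where a joint would pass 70% of its speed; a pose out of reach is approached as far as the arm can. A call is refused whole if a number of a shift passes 0.05 or a number of a turn 0.15, either way. A call with a gripper value outside its range is refused whole. The fingers move at their own pace and stop on an object; "grip_force" is the grip in N (left out, the last holds). Time passes only in rows, so rows that do not move let the fingers close. It gives the time, the measured TCP pose, the force and the opening at its end, in the units of the state.
- r.get_state(): the state, without advancing time (a new reading comes with each control period).
- snapshot(name): name is "side" or "top"; returns a dict with "color" (420x560x3 uint8, red, green, blue), "fx", "fy", "cx", "cy" (pixels), "dist" ([k1, k2, p1, p2, k3] as OpenCV has them; the pictures are not rectified), "world_to_cam" (4x4, takes a point from world to camera coordinates). Camera axes: x right, y up, looking along -z (the intrinsics and any distortion apply to the point x, -y, -z); pixel columns grow to the right and rows downward; lengths in m; the calibration is good to about 2 mm. A picture is of the moment at which its call begins. There is no depth.
- r.finish_job(): hands the job in, once; it reports no verdict.
The state is a dict: "clock": time; "q": joint angles; "qd": joint speeds; "joint_torque": joint torques, N m; "tool_pos": TCP position; "eef_rot": TCP orientation; "contact_force": force on the tool from outside, world axes, zero at the start; "moment": the same for the moment, N m; "opening": opening from 0.0 (shut) to 1.0 (fully open).
Only numpy, scipy, OpenCV 4.12 (cv2) and the standard library are available. Lean on these libraries where they do the work, as an engineer would, in place of code of your own. Each camera call takes 0.05 s, during which the arm holds its last target. There are 200 camera calls.

## Working session

There is one attempt and no reset: what is moved stays moved. The work goes in short steps, Python scripts to look and compute and a tool call to move; the robot and the scene stay as the last step left them, time stands still between calls to the robot, and variables do not carry over. Pictures are saved under pics/ and viewed, on a budget of 10 in all, crops included, one or two more only if the job needs it, and the job is handed in when it is done.

Besides the shell and the picture viewer there is one more tool, called after "Call:" as name([rows], argument=value, ...), one row to a line, values as JSON. drive_tool: Moves the arm, as the interface text tells. Its arguments: {"type":"object","properties":{"commands":{"type":"array","items":{"type":"object","properties":{"wx":{"type":"number"},"wy":{"type":"number"},"wz":{"type":"number"},"dx":{"type":"number"},"dy":{"type":"number"},"dz":{"type":"number"},"claw":{"type":"number"}}}},"grip_force":{"type":"number"}},"required":["commands"]}

```bash
mkdir -p pics; ls
cat > h.py <<'E'
import numpy as np, cv2
from plant import r, snapshot
def snap(n,f=None):
    s=snapshot(n)
    if f: cv2.imwrite('pics/'+f,s['color'][:,:,::-1])
    return s
def ray(s,u,v):
    K=np.array([[s['fx'],0,s['cx']],[0,s['fy'],s['cy']],[0,0,1]])
    p=cv2.undistortPoints(np.array([[[u,v]]],float),K,np.array(s['dist'],float))[0,0]
    M=np.array(s['world_to_cam']); R=M[:3,:3]; o=-R.T@M[:3,3]
    return o,R.T@np.array([p[0],-p[1],-1.])
def atz(s,u,v,z):
    o,d=ray(s,u,v); return o+d*(z-o[2])/d[2]
def proj(s,P):
    M=np.array(s['world_to_cam']); P=np.atleast_2d(P)@M[:3,:3].T+M[:3,3]
    K=np.array([[s['fx'],0,s['cx']],[0,s['fy'],s['cy']],[0,0,1]])
    return cv2.projectPoints(P*[1,-1,-1],np.zeros(3),np.zeros(3),K,np.array(s['dist'],float))[0][:,0]
E
python3 - <<'E'
from h import *
a=snap('top','t0.png');b=snap('side','s0.png')
for s in(a,b):
    M=np.array(s['world_to_cam']);print(-M[:3,:3].T@M[:3,3],-M[2,:3],s['fx'],s['dist'])
print(r.get_state())
E
```

```text
pics
[ 0.28175988 -0.01412199  0.93185007] [ 0.15743012  0.0188929  -0.98734939] 424.0514111792821 [-0.13489015  0.          0.          0.          0.        ]
[0.05395571 0.34604643 0.66807095] [ 0.49434981 -0.48300162 -0.72272242] 398.8535929640284 [0.02979358 0.         0.         0.         0.        ]
{'clock': 0.1, 'q': array([ 1.17579013,  0.6898871 , -0.19454948,  1.56623506,  0.15731851,
        0.90250209, -0.21503723]), 'qd': array([ 8.26388622e-04, -2.57960030e-03, -4.85302220e-04, -3.36078138e-03,
        6.75062966e-06, -2.45307384e-04, -1.08756717e-04]), 'joint_torque': array([-3.64351268e-03, -5.28500068e+01, -1.27148632e+00, -1.53835505e+01,
       -5.25292021e-02,  2.02608979e-03,  2.37242750e-05]), 'tool_pos': array([ 0.2596098 , -0.5679289 ,  0.24900042]), 'eef_rot': array([ 9.77084871e-01,  2.12848504e-01, -2.30789705e-04, -7.85191706e-04]), 'contact_force': array([-0.17994132,  1.2662059 , -0.67577083]), 'moment': array([ 0.04198631, -0.06953914, -0.02431171]), 'opening': 0.9979602474586899}
```

View pics/t0.png

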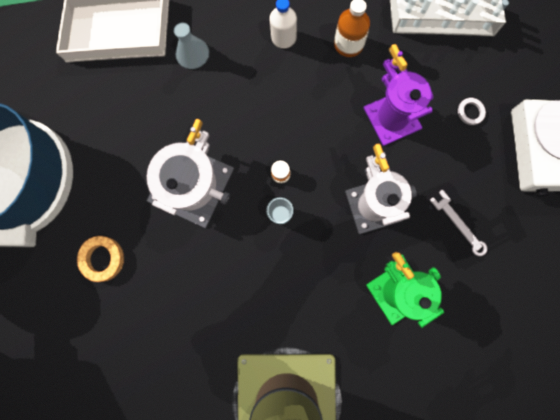

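View pics/s0.png

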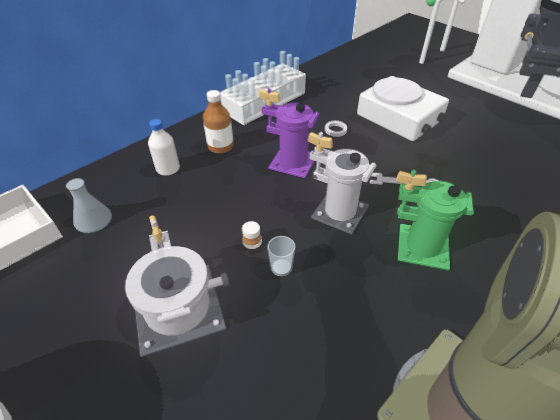

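The top view shows the filter (lid centre about 180,176, knob 172,184) with its wing nut at about (195,131). The trap is at about (385,190), with purple and green look-alikes near it. In the side view the filter's wings are at about (156,228) and its knob at (167,283).

```bash
cat > fit.py <<'E'
from h import *
from scipy.optimize import least_squares
def brass(s,box):
    u0,v0,u1,v1=box; c=s['color'][v0:v1,u0:u1]
    h=cv2.cvtColor(c,cv2.COLOR_RGB2HSV)
    m=((h[...,0]>10)&(h[...,0]<32)&(h[...,1]>110)&(h[...,2]>90)).astype(np.uint8)
    n,l,st,ce=cv2.connectedComponentsWithStats(m)
    k=1+np.argmax(st[1:,4]); ys,xs=np.nonzero(l==k)
    return np.c_[xs+u0,ys+v0].astype(float)
E
python3 - <<'E'
from fit import *
a=snap('top');b=snap('side')
T=brass(a,(180,110,215,150));S=brass(b,(140,205,175,250))
for n,P in(('top',T),('side',S)):
    w,V=np.linalg.eigh(np.cov(P.T)); print(n,len(P),P.mean(0),P.min(0),P.max(0),V[:,1],np.sqrt(w*12))
for z in(.133,.145): print(z,'top',atz(a,*T.mean(0),z))
print('side',atz(b,*S.mean(0),.133))
print('knob top',atz(a,172,184,.124),'side',atz(b,167,281,.124))
ca=cv2.resize(a['color'][100:240,130:250],None,fx=4,fy=4,interpolation=2)
cb=cv2.resize(b['color'][200:350,110:210],None,fx=3.2,fy=560/150,interpolation=2)
cv2.imwrite('pics/c1.png',np.hstack([ca,cb])[:,:,::-1])
E
```

```text
top 214 [194.3411215  131.31775701] [186. 118.] [202. 144.] [-0.37696332  0.92622819] [ 9.47978884 26.48769272]
side 1 [157. 226.] [157. 226.] [157. 226.] [nan nan] [nan nan]
0.133 top [0.5588382  0.17496972 0.133     ]
0.145 top [0.55467604 0.17212926 0.145     ]
side [0.55740486 0.17190538 0.133     ]
knob top [0.45422215 0.21872627 0.124     ] side [0.4505889  0.22272481 0.124     ]<stdin>:5: RuntimeWarning: Degrees of freedom <= 0 for slice
  c *= np.true_divide(1, fact)
  c *= np.true_divide(1, fact)
```

View pics/c1.png

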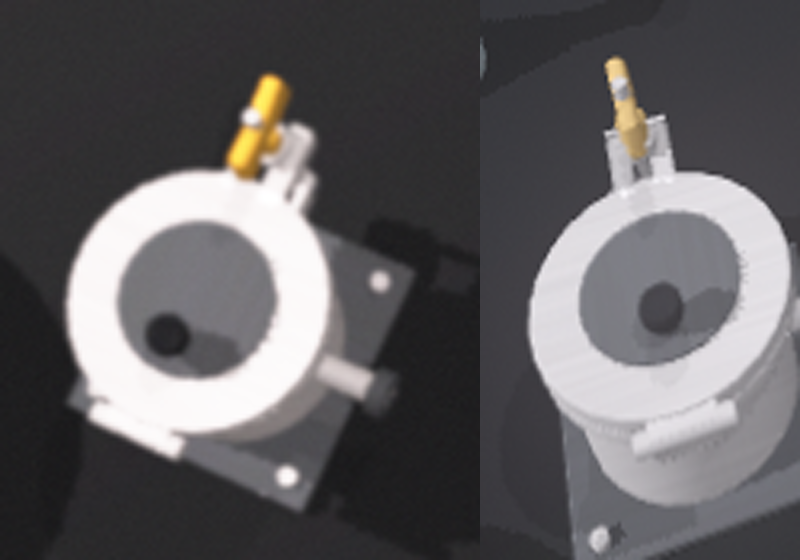

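Run:
```python
from fit import *
a=snap('top');b=snap('side')
top=[((88,0,150),(192.5,129.5)),((113,0,143),(198.2,119.3)),((63,0,143),(189.3,143)),((-24,0,124),(172,183.5))]
sd=[((88,0,150),(153.4,222.8)),((113,0,143),(152.2,216)),((-24,0,124),(166.6,281))]
def W(p,P):
    c,s=np.cos(p[2]),np.sin(p[2]); P=np.array(P)/1e3
    return np.r_[p[0]+c*P[0]-s*P[1],p[1]+s*P[0]+c*P[1],P[2]]
def res(p,ss=(0,1)):
    return np.concatenate([proj((a,b)[i],W(p,P))[0]-uv for i in ss for P,uv in (top,sd)[i]])
for ss in((0,),(1,),(0,1)):
    f=least_squares(res,[.475,.21,-.4],kwargs=dict(ss=ss)); print(ss,f.x,np.round(f.fun,1),'bolt',W(f.x,(88,0,131)))
s=r.get_state()
R=cv2.Rodrigues(np.zeros(3))[0]
from scipy.spatial.transform import Rotation as Ro
print(Ro.from_quat(s['eef_rot']).as_matrix().round(3))
```

```text
(0,) [ 0.47579524  0.20887734 -0.40459928] [ 0.2  0.   0.6  0.2 -1.1 -1.   0.2  0.7] bolt [0.55669014 0.1742361  0.131     ]
(1,) [ 0.47238264  0.21361149 -0.41868266] [-0.1 -0.1  0.  -0.3  0.1  0.3] bolt [0.55278167 0.17783446 0.131     ]
(0, 1) [ 0.47491001  0.21126635 -0.41542008] [-0.5  0.7 -0.   0.9 -2.  -0.4 -1.1  1.1  0.1 -1.5  0.2 -1.6  0.5 -1.5] bolt [0.55542533 0.17575181 0.131     ]
[[ 0.909  0.416 -0.   ]
 [ 0.416 -0.909  0.   ]
 [-0.    -0.001 -1.   ]]
```

Call:
drive_tool([
  {"wz": 0.14,"dz": -0.01},
  {"wz": 0.14,"dz": -0.01},
  {"wz": 0.14,"dz": -0.01},
  {"wz": 0.14,"dz": -0.01},
  {"wz": 0.14,"dz": -0.01},
  {"wz": 0.14,"dz": -0.01},
  {"dy": -0.04},
  {"dy": -0.04},
  {"dy": -0.04},
  {"dy": -0.04},
  {"dy": -0.04},
  {"dy": -0.04},
], grip_force=20)

```text
validation failed for argument at $.co...
```

```bash
cat >> h.py <<'E'
from scipy.spatial.transform import Rotation as Ro
def st():
    s=r.get_state(); R=Ro.from_quat(s['eef_rot']).as_matrix()
    print('t',round(s['clock'],2),'p',s['tool_pos'].round(4),'yaw',round(np.arctan2(R[1,0],R[0,0]),3),'z',R[:,2].round(3),'q',s['q'].round(2),'F',s['contact_force'].round(1),'M',s['moment'].round(2),'op',round(s['opening'],3))
    return s,R
def goto(x,y,z):
    s,R=st(); print('tool shift',(R.T@(np.array([x,y,z])-s['tool_pos'])).round(4))
E
python3 -c "
from h import *
goto(.5555,.175,.3)"
```

```text
t 0.3 p [ 0.2598 -0.5683  0.2495] yaw 0.429 z [-0.  0. -1.] q [ 1.18  0.69 -0.19  1.57  0.16  0.9  -0.22] F [-0.1 -0.6 -0.1] M [0.   0.02 0.  ] op 1.001
tool shift [ 0.578  -0.553  -0.0503]
```

The call was refused on validation, so I'll give every row all its keys.

Call:
drive_tool([
  {"dx": 0,"dy": 0,"dz": -0.01,"wx": 0,"wy": 0,"wz": 0.14,"claw": 1},
  {"dx": 0,"dy": 0,"dz": -0.01,"wx": 0,"wy": 0,"wz": 0.14,"claw": 1},
  {"dx": 0,"dy": 0,"dz": -0.01,"wx": 0,"wy": 0,"wz": 0.14,"claw": 1},
  {"dx": 0,"dy": 0,"dz": -0.01,"wx": 0,"wy": 0,"wz": 0.14,"claw": 1},
  {"dx": 0,"dy": 0,"dz": -0.01,"wx": 0,"wy": 0,"wz": 0.14,"claw": 1},
  {"dx": 0,"dy": 0,"dz": -0.01,"wx": 0,"wy": 0,"wz": 0.14,"claw": 1},
  {"dx": 0,"dy": -0.04,"dz": 0,"wx": 0,"wy": 0,"wz": 0,"claw": 1},
  {"dx": 0,"dy": -0.04,"dz": 0,"wx": 0,"wy": 0,"wz": 0,"claw": 1},
  {"dx": 0,"dy": -0.04,"dz": 0,"wx": 0,"wy": 0,"wz": 0,"claw": 1},
  {"dx": 0,"dy": -0.04,"dz": 0,"wx": 0,"wy": 0,"wz": 0,"claw": 1},
  {"dx": 0,"dy": -0.04,"dz": 0,"wx": 0,"wy": 0,"wz": 0,"claw": 1},
  {"dx": 0,"dy": -0.04,"dz": 0,"wx": 0,"wy": 0,"wz": 0,"claw": 1},
], grip_force=20)

```text
clock: 1.5
tool_pos: [0.3563, -0.3468, 0.3098]
eef_rot: [0.979, -0.204, 0.0, 0.0]
contact_force: [0.7, -0.1, -0.5]
opening: 1.0
```

```bash
python3 -c "
from h import *
goto(.5555,.175,.3)"
```

```text
t 1.5 p [ 0.3563 -0.3468  0.3098] yaw -0.411 z [ 0. -0. -1.] q [ 0.65  0.44  0.05  1.87 -0.03  0.83 -1.27] F [ 0.7 -0.1 -0.5] M [ 0.12 -0.04 -0.01] op 1.0
tool shift [-0.026  -0.5579  0.0099]
```

Call:
drive_tool([
  {"dx": -0.002,"dy": -0.04,"dz": 0,"wx": 0,"wy": 0,"wz": 0,"claw": 1},
  {"dx": -0.002,"dy": -0.04,"dz": 0,"wx": 0,"wy": 0,"wz": 0,"claw": 1},
  {"dx": -0.002,"dy": -0.04,"dz": 0,"wx": 0,"wy": 0,"wz": 0,"claw": 1},
  {"dx": -0.002,"dy": -0.04,"dz": 0,"wx": 0,"wy": 0,"wz": 0,"claw": 1},
  {"dx": -0.002,"dy": -0.04,"dz": 0,"wx": 0,"wy": 0,"wz": 0,"claw": 1},
  {"dx": -0.002,"dy": -0.04,"dz": 0,"wx": 0,"wy": 0,"wz": 0,"claw": 1},
  {"dx": -0.002,"dy": -0.04,"dz": 0,"wx": 0,"wy": 0,"wz": 0,"claw": 1},
  {"dx": -0.002,"dy": -0.04,"dz": 0,"wx": 0,"wy": 0,"wz": 0,"claw": 1},
  {"dx": -0.002,"dy": -0.04,"dz": 0,"wx": 0,"wy": 0,"wz": 0,"claw": 1},
  {"dx": -0.002,"dy": -0.04,"dz": 0,"wx": 0,"wy": 0,"wz": 0,"claw": 1},
  {"dx": -0.002,"dy": -0.04,"dz": 0,"wx": 0,"wy": 0,"wz": 0,"claw": 1},
  {"dx": -0.002,"dy": -0.04,"dz": 0,"wx": 0,"wy": 0,"wz": 0,"claw": 1},
])

```text
clock: 2.7
tool_pos: [0.526, 0.1028, 0.3098]
eef_rot: [0.979, -0.204, 0.0, 0.0]
contact_force: [0.7, -0.6, 0.7]
opening: 0.998
```

```bash
python3 -c "
from h import *
goto(.5555,.175,.21)"
```

```text
t 2.7 p [0.526  0.1028 0.3098] yaw -0.411 z [ 0. -0. -1.] q [-0.29  0.49  0.02  1.76 -0.01  0.88 -2.25] F [ 0.7 -0.6  0.7] M [ 0.03 -0.03  0.  ] op 0.998
tool shift [-0.0018 -0.078   0.0998]
```

Call:
drive_tool([
  {"dx": -0.001,"dy": -0.039,"dz": 0,"wx": 0,"wy": 0,"wz": 0,"claw": 1},
  {"dx": -0.001,"dy": -0.039,"dz": 0,"wx": 0,"wy": 0,"wz": 0,"claw": 1},
  {"dx": 0,"dy": 0,"dz": 0.04,"wx": 0,"wy": 0,"wz": 0,"claw": 1},
  {"dx": 0,"dy": 0,"dz": 0.04,"wx": 0,"wy": 0,"wz": 0,"claw": 1},
  {"dx": 0,"dy": 0,"dz": 0.02,"wx": 0,"wy": 0,"wz": 0,"claw": 1},
  {"dx": 0,"dy": 0,"dz": 0,"wx": 0,"wy": 0,"wz": 0,"claw": 1},
])

```text
clock: 3.3
tool_pos: [0.5528, 0.1729, 0.2068]
eef_rot: [0.979, -0.204, -0.003, 0.002]
contact_force: [0.2, 0.8, 0.5]
opening: 0.999
```

Run:
```python
from h import *
s,R=st()
a=snap('top');b=snap('side')
ca=cv2.resize(a['color'][60:210,120:270],None,fx=2.66,fy=2.66,interpolation=2)
cb=cv2.resize(b['color'][170:320,80:230],None,fx=2.66,fy=2.66,interpolation=2)
cv2.imwrite('pics/c2.png',np.hstack([ca,cb])[:,:,::-1])
```

```text
t 3.3 p [0.5528 0.1729 0.2068] yaw -0.411 z [-0.006 -0.002 -1.   ] q [-0.39  0.68  0.01  1.75 -0.01  0.71 -2.35] F [0.2 0.8 0.5] M [ 0.06  0.03 -0.01] op 0.999
```

View pics/c2.png

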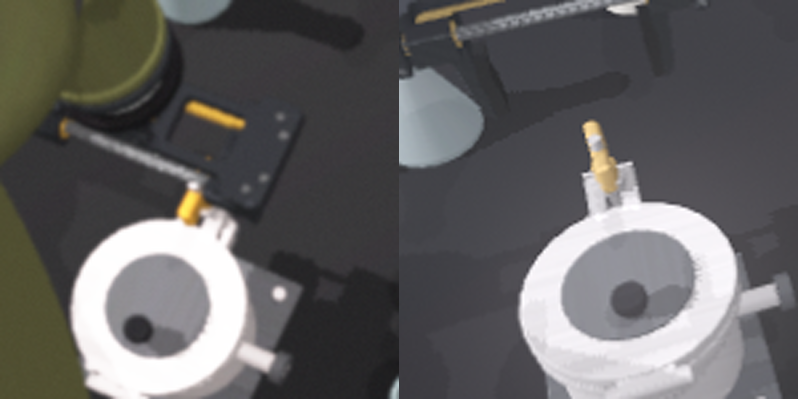

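The top crop shows the gripper over the wings, whose visible end is at about (190,205), with the jaw axis across them. The side crop shows the fingertips near image px (117,210) and (176,196), which I can check against the kinematics.

Run:
```python
from h import *
s,R=st()
b=snap('side')
for y in (-.0615,-.044,.044,.0615):
  print(y,proj(b,s['tool_pos']+R@np.array([0,y,.011])).round(1))
o=proj(b,s['tool_pos']+R@np.array([0,0,.011]))
goto(.5545,.1755,.125)
```

```text
t 3.4 p [0.5554 0.1735 0.2102] yaw -0.411 z [ 0.  0. -1.] q [-0.39  0.68  0.02  1.75 -0.01  0.71 -2.35] F [-0.3 -0.5 -0.4] M [ 0.07 -0.    0.01] op 0.998
-0.0615 [[109.  210.2]]
-0.044 [[120.2 207.5]]
0.044 [[174.1 194.2]]
0.0615 [[184.3 191.7]]
t 3.45 p [0.5559 0.1737 0.2109] yaw -0.411 z [ 0.002  0.001 -1.   ] q [-0.39  0.68  0.02  1.75 -0.01  0.71 -2.35] F [ 0.  -0.2  0.3] M [ 0.06 -0.02 -0.04] op 1.003
tool shift [-0.0022 -0.0009  0.0859]
```

Call:
drive_tool([
  {"dx": -0.001,"dy": -0.001,"dz": 0.03,"wx": 0,"wy": 0,"wz": 0,"claw": 1},
  {"dx": 0,"dy": 0,"dz": 0.03,"wx": 0,"wy": 0,"wz": 0,"claw": 1},
  {"dx": 0,"dy": 0,"dz": 0.015,"wx": 0,"wy": 0,"wz": 0,"claw": 0.8},
  {"dx": 0,"dy": 0,"dz": 0.01,"wx": 0,"wy": 0,"wz": 0,"claw": 0.5},
  {"dx": 0,"dy": 0,"dz": 0,"wx": 0,"wy": 0,"wz": 0,"claw": 0.4},
  {"dx": 0,"dy": 0,"dz": 0,"wx": 0,"wy": 0,"wz": 0,"claw": 0.3},
  {"dx": 0,"dy": 0,"dz": 0,"wx": 0,"wy": 0,"wz": 0,"claw": 0.3},
  {"dx": 0,"dy": 0,"dz": 0,"wx": 0,"wy": 0,"wz": 0,"claw": 0.3},
], grip_force=12)

```text
clock: 4.25
tool_pos: [0.5552, 0.175, 0.1257]
eef_rot: [0.979, -0.204, 0.001, -0.0]
contact_force: [-0.3, -0.6, 0.4]
opening: 0.479
```

Run:
```python
from h import *
goto(.5545,.1755,.125)
a=snap('top');b=snap('side')
ca=cv2.resize(a['color'][60:210,120:270],None,fx=2.66,fy=2.66,interpolation=2)
cb=cv2.resize(b['color'][190:270,110:200],None,fx=4.4,fy=5,interpolation=2)
cv2.imwrite('pics/c3.png',np.hstack([ca[:399],cv2.resize(cb,(396,399))])[:,:,::-1])
```

```text
t 4.25 p [0.5552 0.175  0.1257] yaw -0.411 z [ 0.002  0.001 -1.   ] q [-0.39  0.8   0.01  1.81 -0.01  0.53 -2.35] F [-0.3 -0.6  0.4] M [ 0.08  0.03 -0.02] op 0.479
tool shift [-0.0008 -0.0002  0.0007]
```

View pics/c3.png

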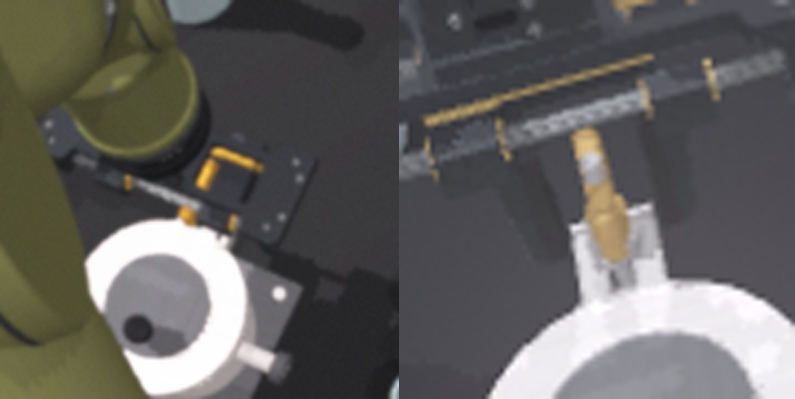

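The wings, at about (600,190) in the side crop, lie centrally between the two fingers at about x 545 and 665. I'll close on them.

Call:
drive_tool([
  {"dx": -0.001,"dy": 0,"dz": 0,"wx": 0,"wy": 0,"wz": 0,"claw": 0},
  {"dx": 0,"dy": 0,"dz": 0,"wx": 0,"wy": 0,"wz": 0,"claw": 0},
  {"dx": 0,"dy": 0,"dz": 0,"wx": 0,"wy": 0,"wz": 0,"claw": 0},
  {"dx": 0,"dy": 0,"dz": 0,"wx": 0,"wy": 0,"wz": 0,"claw": 0},
  {"dx": 0,"dy": 0,"dz": 0,"wx": 0,"wy": 0,"wz": 0,"claw": 0},
  {"dx": 0,"dy": 0,"dz": 0,"wx": 0,"wy": 0,"wz": 0,"claw": 0},
  {"dx": 0,"dy": 0,"dz": 0,"wx": 0,"wy": 0,"wz": 0,"claw": 0},
  {"dx": 0,"dy": 0,"dz": 0,"wx": 0,"wy": 0,"wz": 0,"claw": 0},
], grip_force=12)

```text
clock: 5.15
tool_pos: [0.5542, 0.1765, 0.1249]
eef_rot: [0.979, -0.204, 0.001, -0.001]
contact_force: [1.5, 4.7, -0.6]
opening: 0.177
```

Run:
```python
from h import *
st()
```

```text
t 5.15 p [0.5542 0.1765 0.1249] yaw -0.41 z [ 0.002  0.002 -1.   ] q [-0.39  0.8   0.01  1.81 -0.01  0.52 -2.36] F [ 1.5  4.7 -0.6] M [ 1.09 -0.37  0.  ] op 0.177
```

One finger has touched first, with about 5 N along −tool y. I'll follow it by 2 mm and let the grip finish.

Call:
drive_tool([
  {"dx": 0,"dy": -0.001,"dz": 0,"wx": 0,"wy": 0,"wz": 0,"claw": 0},
  {"dx": 0,"dy": -0.001,"dz": 0,"wx": 0,"wy": 0,"wz": 0,"claw": 0},
  {"dx": 0,"dy": 0,"dz": 0,"wx": 0,"wy": 0,"wz": 0,"claw": 0},
  {"dx": 0,"dy": 0,"dz": 0,"wx": 0,"wy": 0,"wz": 0,"claw": 0},
])

```text
clock: 5.55
tool_pos: [0.5544, 0.1767, 0.1248]
eef_rot: [0.979, -0.204, 0.0, 0.0]
contact_force: [-0.0, 2.4, 1.9]
opening: 0.173
```

Run:
```python
from h import *
st()
```

```text
t 5.55 p [0.5544 0.1767 0.1248] yaw -0.411 z [-0. -0. -1.] q [-0.39  0.81  0.01  1.81 -0.01  0.53 -2.36] F [-0.   2.4  1.9] M [ 0.52 -0.22  0.01] op 0.173
```

The opening is 15 mm rather than 10 mm, so the tips (z about 0.114) are probably on the round hub below the wings. I'll open slightly, rise 10 mm and regrip.

Call:
drive_tool([
  {"dx": 0,"dy": -0.0005,"dz": 0,"wx": 0,"wy": 0,"wz": 0,"claw": 0.3},
  {"dx": 0,"dy": 0,"dz": -0.005,"wx": 0,"wy": 0,"wz": 0,"claw": 0.3},
  {"dx": 0,"dy": 0,"dz": -0.005,"wx": 0,"wy": 0,"wz": 0,"claw": 0.3},
  {"dx": 0,"dy": 0,"dz": 0,"wx": 0,"wy": 0,"wz": 0,"claw": 0},
  {"dx": 0,"dy": 0,"dz": 0,"wx": 0,"wy": 0,"wz": 0,"claw": 0},
  {"dx": 0,"dy": 0,"dz": 0,"wx": 0,"wy": 0,"wz": 0,"claw": 0},
  {"dx": 0,"dy": 0,"dz": 0,"wx": 0,"wy": 0,"wz": 0,"claw": 0},
  {"dx": 0,"dy": 0,"dz": 0,"wx": 0,"wy": 0,"wz": 0,"claw": 0},
], grip_force=12)

```text
clock: 6.35
tool_pos: [0.5547, 0.1768, 0.1352]
eef_rot: [0.979, -0.204, 0.0, 0.0]
contact_force: [-0.7, -2.0, 5.5]
opening: 0.114
```

Run:
```python
from h import *
st()
```

```text
t 6.35 p [0.5547 0.1768 0.1352] yaw -0.412 z [ 0.    -0.001 -1.   ] q [-0.39  0.79  0.01  1.8  -0.01  0.55 -2.36] F [-0.7 -2.   5.5] M [-0.25  0.2   0.07] op 0.114
```

Opening is now 0.114, which is 10 mm, so the wings are gripped. I'll turn anticlockwise while rising.

Call:
drive_tool([
  {"dx": 0,"dy": 0,"dz": -0.0005,"wx": 0,"wy": 0,"wz": -0.1,"claw": 0},
  {"dx": 0,"dy": 0,"dz": -0.0005,"wx": 0,"wy": 0,"wz": -0.1,"claw": 0},
  {"dx": 0,"dy": 0,"dz": -0.0005,"wx": 0,"wy": 0,"wz": -0.1,"claw": 0},
  {"dx": 0,"dy": 0,"dz": -0.0005,"wx": 0,"wy": 0,"wz": -0.1,"claw": 0},
  {"dx": 0,"dy": 0,"dz": -0.0005,"wx": 0,"wy": 0,"wz": -0.1,"claw": 0},
  {"dx": 0,"dy": 0,"dz": -0.0005,"wx": 0,"wy": 0,"wz": -0.1,"claw": 0},
  {"dx": 0,"dy": 0,"dz": 0,"wx": 0,"wy": 0,"wz": 0,"claw": 0},
], grip_force=15)

```text
clock: 7.05
tool_pos: [0.5544, 0.176, 0.1379]
eef_rot: [0.996, 0.094, -0.0, 0.001]
contact_force: [-1.3, -2.3, 5.3]
opening: 0.115
```

Run:
```python
from h import *
st()
```

```text
t 7.05 p [0.5544 0.176  0.1379] yaw 0.188 z [-0.001 -0.002 -1.   ] q [-0.3   0.79 -0.15  1.8   0.2   0.58 -1.96] F [-1.3 -2.3  5.3] M [-0.66  0.22  0.02] op 0.115
```

Call:
drive_tool([
  {"dx": 0,"dy": 0,"dz": -0.0005,"wx": 0,"wy": 0,"wz": -0.1,"claw": 0},
  {"dx": 0,"dy": 0,"dz": -0.0004,"wx": 0,"wy": 0,"wz": -0.1,"claw": 0},
  {"dx": 0,"dy": 0,"dz": -0.0005,"wx": 0,"wy": 0,"wz": -0.1,"claw": 0},
  {"dx": 0,"dy": 0,"dz": -0.0004,"wx": 0,"wy": 0,"wz": -0.1,"claw": 0},
  {"dx": 0,"dy": 0,"dz": -0.0005,"wx": 0,"wy": 0,"wz": -0.1,"claw": 0},
  {"dx": 0,"dy": 0,"dz": -0.0004,"wx": 0,"wy": 0,"wz": -0.1,"claw": 0},
  {"dx": 0,"dy": 0,"dz": -0.0005,"wx": 0,"wy": 0,"wz": -0.1,"claw": 0},
  {"dx": 0,"dy": 0,"dz": -0.0004,"wx": 0,"wy": 0,"wz": -0.1,"claw": 0},
  {"dx": 0,"dy": 0,"dz": -0.0005,"wx": 0,"wy": 0,"wz": -0.1,"claw": 0},
  {"dx": 0,"dy": 0,"dz": 0,"wx": 0,"wy": 0,"wz": 0,"claw": 0},
  {"dx": 0,"dy": 0,"dz": 0,"wx": 0,"wy": 0,"wz": 0,"claw": 0},
])

```text
clock: 8.15
tool_pos: [0.555, 0.1751, 0.1418]
eef_rot: [0.857, 0.515, -0.001, 0.001]
contact_force: [-0.3, -5.4, 5.1]
opening: 0.11
```

Run:
```python
from h import *
st()
```

```text
t 8.15 p [0.555  0.1751 0.1418] yaw 1.083 z [ 0.    -0.003 -1.   ] q [-0.16  0.8  -0.4   1.78  0.48  0.65 -1.32] F [-0.3 -5.4  5.1] M [-1.13 -0.11  0.01] op 0.11
```

Call:
drive_tool([
  {"dx": 0,"dy": 0,"dz": 0,"wx": 0,"wy": 0,"wz": 0,"claw": 0.25},
  {"dx": 0,"dy": 0,"dz": 0,"wx": 0,"wy": 0,"wz": 0,"claw": 0.4},
  {"dx": 0,"dy": 0,"dz": 0,"wx": 0,"wy": 0,"wz": 0,"claw": 0.4},
  {"dx": 0,"dy": 0,"dz": -0.02,"wx": 0,"wy": 0,"wz": 0,"claw": 0.4},
  {"dx": 0,"dy": 0,"dz": -0.03,"wx": 0,"wy": 0,"wz": 0,"claw": 0.4},
  {"dx": 0,"dy": -0.03,"dz": 0,"wx": 0,"wy": 0,"wz": 0,"claw": 0},
  {"dx": 0,"dy": 0,"dz": 0,"wx": 0,"wy": 0,"wz": 0,"claw": 0},
  {"dx": 0,"dy": 0,"dz": 0,"wx": 0,"wy": 0,"wz": 0,"claw": 0},
])

```text
clock: 8.95
tool_pos: [0.5276, 0.1923, 0.1917]
eef_rot: [0.855, 0.519, 0.0, -0.0]
contact_force: [-0.8, 0.2, -0.1]
opening: 0.153
```

Run:
```python
from h import *
st()
a=snap('top');b=snap('side')
ca=cv2.resize(a['color'][60:210,120:270],None,fx=2.66,fy=2.66,interpolation=2)
cb=cv2.resize(b['color'][190:290,110:210],(399,399),interpolation=2)
cv2.imwrite('pics/c4.png',np.hstack([ca[:399],cb])[:,:,::-1])
```

```text
t 8.95 p [0.5276 0.1923 0.1917] yaw 1.09 z [-0.     0.001 -1.   ] q [-0.17  0.71 -0.44  1.81  0.44  0.72 -1.33] F [-0.8  0.2 -0.1] M [-0.07 -0.09  0.01] op 0.153
```

View pics/c4.png

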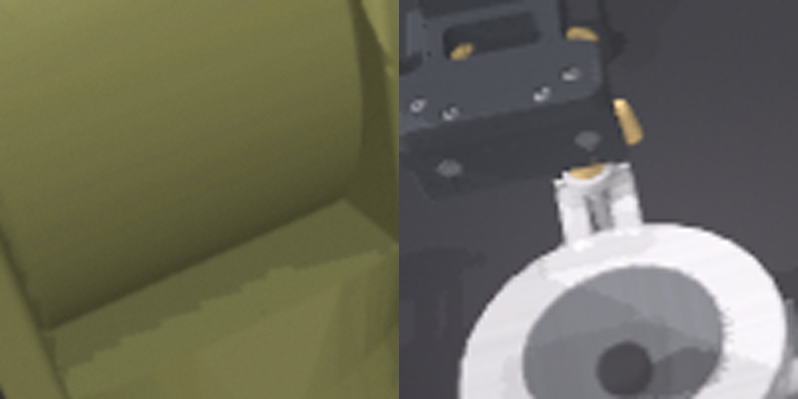

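The side crop shows the wings turned across (brass end at about (628,122)) and the bolt still upright, with the collar at about (590,172) above the lug. The shut fingers now go down on the lid side.

Call:
drive_tool([
  {"dx": 0,"dy": 0,"dz": 0,"wx": 0,"wy": 0,"wz": 0,"claw": 0},
  {"dx": 0,"dy": -0.002,"dz": 0,"wx": 0,"wy": 0,"wz": 0,"claw": 0},
  {"dx": 0,"dy": 0,"dz": 0.02,"wx": 0,"wy": 0,"wz": 0,"claw": 0},
  {"dx": 0,"dy": 0,"dz": 0.02,"wx": 0,"wy": 0,"wz": 0,"claw": 0},
  {"dx": 0,"dy": 0,"dz": 0.015,"wx": 0,"wy": 0,"wz": 0,"claw": 0},
  {"dx": 0,"dy": 0,"dz": 0.005,"wx": 0,"wy": 0,"wz": 0,"claw": 0},
  {"dx": 0,"dy": 0,"dz": 0,"wx": 0,"wy": 0,"wz": 0,"claw": 0},
  {"dx": 0,"dy": 0.005,"dz": 0,"wx": 0,"wy": 0,"wz": 0,"claw": 0},
  {"dx": 0,"dy": 0.005,"dz": 0,"wx": 0,"wy": 0,"wz": 0,"claw": 0},
  {"dx": 0,"dy": 0.005,"dz": 0,"wx": 0,"wy": 0,"wz": 0,"claw": 0},
  {"dx": 0,"dy": 0.005,"dz": 0,"wx": 0,"wy": 0,"wz": 0,"claw": 0},
])

```text
clock: 10.15
tool_pos: [0.5448, 0.1827, 0.1323]
eef_rot: [0.856, 0.518, 0.0, 0.0]
contact_force: [-0.4, 0.7, 0.1]
opening: 0.005
```

Run:
```python
from h import *
st()
```

```text
t 10.15 p [0.5448 0.1827 0.1323] yaw 1.088 z [ 0.001  0.    -1.   ] q [-0.18  0.81 -0.39  1.81  0.5   0.62 -1.35] F [-0.4  0.7  0.1] M [-0.02  0.01  0.03] op 0.005
```

No jam, and contact forces are around 1 N as expected. I'll continue outward.

Call:
drive_tool([
  {"dx": 0,"dy": 0.005,"dz": 0,"wx": 0,"wy": 0,"wz": 0,"claw": 0},
  {"dx": 0,"dy": 0.005,"dz": 0,"wx": 0,"wy": 0,"wz": 0,"claw": 0},
  {"dx": 0,"dy": 0.005,"dz": 0,"wx": 0,"wy": 0,"wz": 0,"claw": 0},
  {"dx": 0,"dy": 0.005,"dz": 0,"wx": 0,"wy": 0,"wz": 0,"claw": 0},
  {"dx": 0,"dy": 0.005,"dz": 0,"wx": 0,"wy": 0,"wz": 0,"claw": 0},
  {"dx": 0,"dy": 0.005,"dz": 0,"wx": 0,"wy": 0,"wz": 0,"claw": 0},
  {"dx": 0,"dy": 0.005,"dz": 0,"wx": 0,"wy": 0,"wz": 0,"claw": 0},
  {"dx": 0,"dy": 0,"dz": 0,"wx": 0,"wy": 0,"wz": 0,"claw": 0},
  {"dx": 0,"dy": -0.005,"dz": -0.03,"wx": 0,"wy": 0,"wz": 0,"claw": 0},
  {"dx": 0,"dy": 0,"dz": -0.04,"wx": 0,"wy": 0,"wz": 0,"claw": 0},
  {"dx": 0,"dy": 0,"dz": -0.04,"wx": 0,"wy": 0,"wz": 0,"claw": 0},
  {"dx": 0,"dy": 0,"dz": 0,"wx": 0,"wy": 0,"wz": 0,"claw": 0},
])

```text
clock: 11.35
tool_pos: [0.5732, 0.1712, 0.2473]
eef_rot: [0.855, 0.518, 0.005, 0.001]
contact_force: [0.5, -0.1, 0.7]
opening: 0.006
```

Call:
drive_tool([
  {"dx": 0,"dy": -0.04,"dz": -0.01,"wx": 0,"wy": 0,"wz": 0,"claw": 0},
  {"dx": 0,"dy": -0.04,"dz": -0.01,"wx": 0,"wy": 0,"wz": 0,"claw": 0},
  {"dx": -0.04,"dy": -0.03,"dz": 0,"wx": 0,"wy": 0,"wz": 0,"claw": 0},
  {"dx": -0.04,"dy": 0,"dz": 0,"wx": 0,"wy": 0,"wz": 0,"claw": 0},
  {"dx": -0.04,"dy": 0,"dz": 0,"wx": 0,"wy": 0,"wz": 0,"claw": 0},
  {"dx": -0.04,"dy": 0,"dz": 0,"wx": 0,"wy": 0,"wz": 0,"claw": 0},
  {"dx": 0,"dy": 0,"dz": 0,"wx": 0,"wy": 0,"wz": 0,"claw": 0},
  {"dx": 0,"dy": 0,"dz": 0,"wx": 0,"wy": 0,"wz": 0,"claw": 0},
])

```text
clock: 12.15
tool_pos: [0.3987, 0.0779, 0.2617]
eef_rot: [0.856, 0.517, -0.0, -0.0]
contact_force: [-0.5, 0.7, 0.9]
opening: 0.005
```

Run:
```python
from h import *
st()
a=snap('top');b=snap('side')
ca=cv2.resize(a['color'][70:220,120:270],(399,399),interpolation=2)
cb=cv2.resize(b['color'][180:310,90:220],(399,399),interpolation=2)
cv2.imwrite('pics/c5.png',np.hstack([ca,cb])[:,:,::-1])
cv2.imwrite('pics/t5.png',a['color'][:,:,::-1]);cv2.imwrite('pics/s5.png',b['color'][:,:,::-1])
```

```text
t 12.15 p [0.3987 0.0779 0.2617] yaw 1.087 z [-0. -0. -1.] q [ 0.07  0.43 -0.53  2.16  0.36  0.64 -1.21] F [-0.5  0.7  0.9] M [ 0.04 -0.02 -0.02] op 0.005
```

View pics/c5.png

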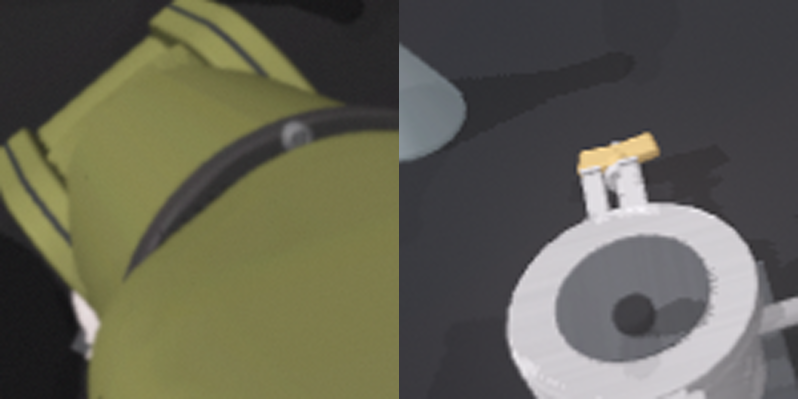

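Run:
```python
from h import *
b=snap('side')
c,s=np.cos(-.413),np.sin(-.413)
def W(x,y,z): return np.array([.4745+c*x-s*y,.211+s*x+c*y,z])
for t in(0,.1,.2,.3,.5,.8,1.2,1.75):
    f=lambda y:proj(b,W(.088+.093*np.sin(t),y,.045+.093*np.cos(t)))[0].round(1)
    print(t,f(0),f(-.025),f(.025))
```

```text
0 [155.2 225.9] [169.4 222.2] [140.8 229.7]
0.1 [154.5 222.5] [168.5 218.9] [140.2 226.2]
0.2 [153.9 219.5] [167.8 215.9] [139.8 223.2]
0.3 [153.5 217. ] [167.3 213.5] [139.5 220.6]
0.5 [153.1 213.5] [166.6 210. ] [139.4 216.9]
0.8 [153.5 211.8] [166.5 208.5] [140.2 215.1]
1.2 [155.7 215.8] [168.1 212.6] [143.1 219. ]
1.75 [160.9 230.5] [172.7 227.3] [148.9 233.7]
```

The side crop puts the wing centre at px (161,230.5) and its ends at about u 149 and 174. That matches the bolt at its 1.75 rad stop (predicted 160.9,230.5), with the wings across. Next I check that it is at rest and that the trap is unchanged.

Run:
```python
from h import *
o=cv2.imread('pics/s0.png').astype(int);p=cv2.imread('pics/s5.png').astype(int)
b=snap('side')['color'][:,:,::-1].astype(int)
print('filter change since last',np.abs(b-p)[200:260,130:190].mean())
d=lambda sl:np.abs(b-o)[sl].mean().round(2)
print('trap',d(np.s_[125:225,305:375]),'trap nut',d(np.s_[130:155,308:335]),'purple',d(np.s_[85:175,258:315]),'green nut',d(np.s_[165:195,395:430]))
s,R=st()
print(r.finish_job())
```

```text
filter change since last 0.4749074074074074
trap 4.68 trap nut 2.59 purple 14.49 green nut 18.3
t 12.35 p [0.3996 0.0797 0.2618] yaw 1.091 z [ 0.001  0.001 -1.   ] q [ 0.06  0.43 -0.54  2.15  0.36  0.64 -1.21] F [-0.5  1.   0. ] M [-0.02 -0.01 -0.  ] op 0.003
the job is handed in; nothing more can be done
None
```

View pics/s5.png

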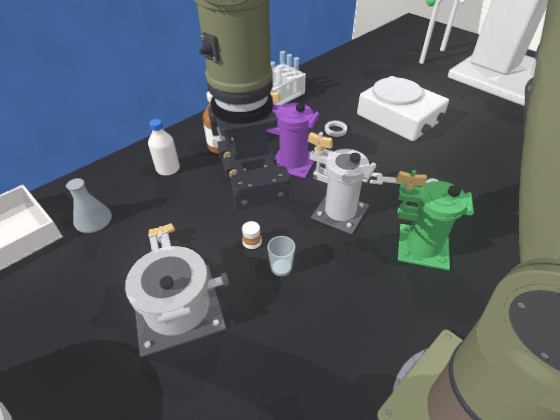

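The filter's wing nut is loosened and its bolt is hanging out at its stop. I handed the job in at 12.35 s with the gripper clear.

- **Loosening:** I gripped the wings and turned them about 1.5 rad anticlockwise, rising with the thread, while the bolt stood upright. The first grip closed to 15 mm instead of 10 mm, probably on the hub below the wings, so I regripped 10 mm higher before turning.
- **Swing:** I released the wings and pushed the bolt outward with shut fingers on the lid side. Contact force read about 1 N partway through the push.
- **Bolt position:** In the last side picture the wing centre is at px (161, 230.5). That matches the prediction for the bolt at its 1.75 rad stop (160.9, 230.5). The last two pictures show no movement.
- **Trap and look-alikes:** The trap's nut region was almost unchanged (difference 2.6). The purple and green regions differed more (14.5 and 18.3). The last full picture, viewed after hand-in, shows the arm partly in front of the purple one. Both look-alikes appear to stand where they were, and the green difference is probably the arm's shadow.
- **Not checked:** The arm blocked the top camera at the end, so the final check rests on the side view. The nut's angle was judged from the tool's turn and how the wings look, not measured directly.

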